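Click the steriliser's timer dial to the long mark and confirm

TASK

The steriliser's timer dial is a click-stop knob on the grey control box. With a light grip turn it clockwise, counting one click for each scale mark, until the index line on its steel centre disc points at the long mark and rests there, let go of it, then gently press the knob down fully to confirm and let it spring back up. Never press it in while it stands at any other mark, and leave the jar, beaker and wrench where they are.

Things in the scene. Friction and masses are not known exactly. Their poses are not given: they have to be found in the camera images.
- control: Grey control box fixed on the bench, 200 (x) x 250 (y) x 75 mm high with a flat aluminium top; origin at the centre of its underside. It turns with its yaw. The dial stands on its top, centred at x 0, y +45 mm; the rest of the top (blank display, lamps, screws) is flat to 3 mm.
- dial_axis (a point): Fixed point on the dial's upright axis at the level of the box's top (z 75 mm). Its x axis points from the dial to the long mark, z up.
- long_mark (a point): Middle of the long, broad scale mark printed on the box's top, 42 mm from the axis along the box's +x (19 x 5 mm; the others are 8 x 2 mm). The marks are 24 degrees apart, one for each click.
- index_tip (a point): Point 11 mm out from the axis on the black index line (13 x 3 mm, running outward from the axis) on top of the steel centre disc (28 mm wide), 32.5 mm above the box's top while the knob is up. The disc, fixed to the spindle, rests only in stops 24 degrees apart, one of them exactly at the long mark. It starts 3 to 5 clicks short of that; clockwise seen from above leads there.
- dial: The whole knob: grip ring, centre disc and the spindle under them. Origin on its axis at the level of the box's top, z up; this frame goes down with the knob but does not turn. End stops lie 2 clicks past the long mark and 7 clicks before it; turning back anticlockwise is allowed. More than 40 N on it in all breaks it (that is, pinched with over 20 N by each finger, or pushed with 40 N).
- ring_grip (a point): Point on the axis 17 mm above the box's top, mid-height of the black fluted grip ring: round, 48 mm wide, from 4 to 30 mm above the box's top; take it across its width. It drives the spindle through a loose coupling: it turns freely (0.01 N m) by an unseen 0 to 0.75 rad before it begins to drive. Let go, it stays where it is.
- click_feel (a point): Point on the axis at the ring's top, 30 mm above the box's top; what a click feels like: once driving, a moment of 0.13 to 0.19 N m resists, fades to nothing half a step (0.21 rad) later, then the spindle jumps ahead by itself into the next stop, and the ring is free (no moment) for about 0.21 rad until it catches up and the next click begins. Released before the jump, it springs back.
- disc_top (a point): Centre of the disc's top, 32.5 mm above the box's top, 2.5 mm above the ring: where to press. The whole knob goes straight down 6 mm against a spring (3 N to start, 8 N at 4 mm, 10 N at the bottom stop); it confirms from 4 mm down, and springs back up when let go.
- jar: Glass jar with a steel lid, 56 mm wide, 110 mm high, standing loose; origin under its centre. Leave alone.
- beaker: Open steel beaker, 70 mm wide, 90 mm high, standing loose; origin under its centre. Leave alone.
- wrench: Steel wrench, 160 mm long, lying loose beyond the box; origin under its middle. Leave alone.

How it is judged:
By the outcome, as a careful person would: the job done as asked, in the order asked, and still so for the second after the job is handed in, with the robot touching nothing.
It also fails if it takes over 64 s, if anything falls off the work surface, if the arm or the gripper's body presses on something with over 40 N, if the wrist force passes 120 N, or if a joint passes its speed limit or range.

ROBOT

A 7-joint arm with a two-finger parallel gripper is mounted at the origin on the work surface. World frame = base frame: x ahead of the robot, y to its left, z up, the work surface at z = 0. Lengths are in m, angles in rad, forces in N, time in s.
With the tool pointing down it reaches from about 0.4 to 0.85 m from the base axis. Payload 4.4 kg.
Tool frame: the origin (TCP) lies between the finger pads; the fingertips stand 19 mm ahead of it and the grasp point (between the pads) is the TCP; x points along the fingers, y is the direction in which the jaws open and shut, and the axes are right-handed (so a half turn about x gives the same grasp; the last joint's range is limited). The gripper opens to 94 mm and grips with 3 to 60 N. Pads are 16 mm wide; open, the fingers measure 119 mm over their backs; the gripper's body (75 mm by 177 mm) begins 78 mm behind the grasp point.
Start: joints at [1.046, 0.628, 0.038, 1.517, -0.027, 0.996, -0.02], TCP at [0.288, -0.583, 0.224] pointing down, gripper open.
Joint ranges: [-3.06, 3.06], [-0.37, 2.12], [-1.25, 1.32], [0.18, 2.47], [-1.1, 4.24], [0.23, 1.98], [-2.94, 2.94]. Speed limits (rad/s): [2.57, 2.57, 3.14, 3.14, 3.14, 3.14, 3.14].

INTERFACE

Orientations are given as a unit quaternion [w, x, y, z].
In Python, from station import arm gives the robot as it stands.
- The arm moves only by the shell command python3 -m pendant 'ROWS' [OPENING]. ROWS is JSON, a list of rows, each an object of numbers: "x", "y", "z": the shift along the tool's x, y, z in m; "rx", "ry", "rz": the turn, a rotation vector about the tool's x, y, z in rad. A call has 1 to 5 rows; each row shifts and turns the commanded pose from where the row before left it, along the tool's axes as they then stand; what a row does not reach is not made up. A row lasts 1/12 s, in which the tool goes at most 41.7 mm and 7.16 degrees, less where a joint would pass 70% of its speed; a pose out of reach is approached as far as the arm can. A call with a gripper value outside its range is refused whole. OPENING is the finger opening in m, from 0 to 0.094, set as the call begins (- or left out, the last holds). The fingers move at their own pace and stop on an object; the grip force is fixed at half the most. Time passes only in rows, so rows that do not move let the fingers close. It gives the time, the measured TCP pose, the force and the opening at its end, in the units of the state.
- arm.state(): the state, without advancing time (a new reading comes with each control period).
- arm.get_image(name): name is "scene" or "top" or "wrist"; returns a dict with "color" (480x640x3 uint8, red, green, blue), "depth" (480x640 float32, m along the optical axis (not along the pixel's ray), 0 where there is no reading), "K" (3x3 intrinsics, pixels), "T" (4x4, takes a point from camera to world coordinates); the wrist camera has in their place "mount" (4x4, takes a point from camera to tool coordinates, whose origin is the TCP and whose axes are the tool frame's). Camera axes: x right, y up, looking along -z (the intrinsics and any distortion apply to the point x, -y, -z); pixel columns grow to the right and rows downward; lengths in m; the calibration is good to about 2 mm. A picture is of the moment at which its call begins: read the wrist's pose just before it.
- arm.job_done(): hands the job in, once; it reports no verdict.
The state is a dict: "t": time; "joint_pos": joint angles; "joint_velocities": joint speeds; "joint_efforts": joint torques, N m; "tcp_pos": TCP position; "orientation": TCP orientation; "force": force on the tool from outside, world axes, zero at the start; "moment": the same for the moment, N m; "opening": opening from 0.0 (shut) to 1.0 (fully open).
Only numpy, scipy, OpenCV 4.12 (cv2) and the standard library are available. Lean on these libraries where they do the work, as an engineer would, in place of code of your own. Each camera call takes 0.05 s, during which the arm holds its last target. There are 200 camera calls.

## Working session

There is one attempt and no reset: what is moved stays moved. The work goes in short steps, Python scripts to look and compute and a shell command to move; the robot and the scene stay as the last step left them, time stands still between calls to the robot, and variables do not carry over. Pictures are saved under pics/ and viewed, about 8 in all and at most 12, crops included, and the job is handed in when it is done.

```bash
ls; mkdir -p pics
cat > h.py <<'E'
import numpy as np,cv2
from station import arm
from scipy.spatial.transform import Rotation as R
def Rt(q): return R.from_quat([q[1],q[2],q[3],q[0]]).as_matrix()
def T_of(im,s):
    if 'T' in im: return np.array(im['T'])
    T=np.eye(4);T[:3,:3]=Rt(s['orientation']);T[:3,3]=s['tcp_pos'];return T@np.array(im['mount'])
def snap(n,f):
    s=arm.state();im=arm.get_image(n);T=T_of(im,s)
    np.savez('pics/%s.npz'%f,color=im['color'],depth=im['depth'],K=im['K'],T=T)
    cv2.imwrite('pics/%s.png'%f,im['color'][:,:,::-1]);return im
def px(f,u,v,z=None):
    d=np.load('pics/%s.npz'%f);K=d['K'];T=d['T']
    r=np.array([(u-K[0,2])/K[0,0],-(v-K[1,2])/K[1,1],-1.])
    if z is None: p=T[:3,:3]@(r*d['depth'][int(v),int(u)])+T[:3,3]
    else:
        w=T[:3,:3]@r;p=T[:3,3]+w*(z-T[2,3])/w[2]
    return p.round(4)
def crop(f,u,v,w,h,k):
    i=cv2.imread('pics/%s.png'%f)[v:v+h,u:u+w];cv2.imwrite('pics/%s_c%d_%d.png'%(f,u,v),cv2.resize(i,None,fx=k,fy=k,interpolation=cv2.INTER_CUBIC))
E
python3 - <<'E'
from h import *
a=snap('scene','s0');b=snap('top','t0')
ia=cv2.resize(a['color'],(400,300));ib=b['color']
print(a.keys(),b['K'],{k:v for k,v in b.items() if k not in('color','depth')}.keys(),arm.state())
E
```

```text
pics
dict_keys(['color', 'depth', 'K', 'T']) [[451.04372727   0.         317.8397661 ]
 [  0.         451.04372727 237.65768036]
 [  0.           0.           1.        ]] dict_keys(['K', 'T']) {'t': 0.1, 'joint_pos': array([ 1.04619702,  0.62922291,  0.03842662,  1.51823752, -0.0269826 ,
        0.99629566, -0.01999908]), 'joint_velocities': array([-1.12352754e-03, -2.97360325e-03, -2.08331737e-04, -2.62370033e-03,
       -8.76296973e-05, -1.17381083e-03,  7.01045376e-05]), 'joint_efforts': array([ 2.35891268e-03, -5.50793731e+01,  1.14707328e+00, -1.87119734e+01,
       -5.22597623e-02,  1.92210294e-02,  3.53207690e-05]), 'tcp_pos': array([ 0.28765633, -0.58227062,  0.22367538]), 'orientation': array([-0.16023467, -0.68844191, -0.16136514,  0.68871901]), 'force': array([0.55097162, 0.24276381, 0.24699231]), 'moment': array([ 0.02306059, -0.03569382, -0.05730421]), 'opening': 0.9991412544048143}
```

View pics/t0.png

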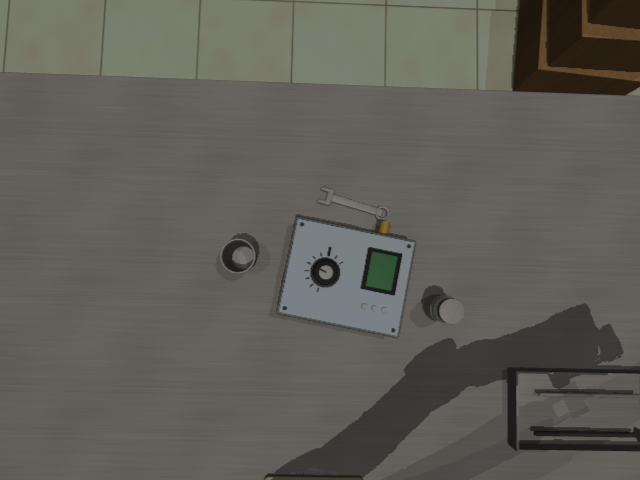

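The top view shows the box, with the dial at about (325,271), the long mark at (329,252), the beaker on the left, the jar on the right and the wrench beyond the box. Next I'll enlarge the dial.

Run:
```python
from h import *
crop('t0',270,206,150,136,5)
for u,v in [(302,223),(409,245),(393,330),(284,308),(329,252),(326,272),(239,256),(450,310)]: print(u,v,px('t0',u,v), px('t0',u,v,.075))
print(np.load('pics/t0.npz')['T'].round(3))
s=arm.state();print(Rt(s['orientation']).round(3)); print(arm.get_image('wrist')['mount'])
```

```text
302 223 [0.621  0.0378 0.0789] [0.6214 0.0378 0.075 ]
409 245 [ 0.5828 -0.1783  0.0778] [ 0.583  -0.1789  0.075 ]
393 330 [ 0.4135 -0.148   0.0774] [ 0.4133 -0.1484  0.075 ]
284 308 [0.4514 0.0686 0.0739] [0.4515 0.0686 0.075 ]
329 252 [ 0.5645 -0.0178  0.0766] [ 0.5646 -0.0178  0.075 ]
326 272 [ 0.5243 -0.0112  0.1061] [ 0.5245 -0.0128  0.075 ]
239 256 [0.5545 0.1711 0.0049] [0.5518 0.1611 0.075 ]
450 310 [ 0.4576 -0.2509  0.1106] [ 0.4551 -0.2625  0.075 ]
[[ 0.025  0.996 -0.083  0.518]
 [-0.999  0.028  0.029  0.032]
 [ 0.031  0.082  0.996  0.976]
 [ 0.     0.     0.     1.   ]]
[[-0.001  0.443 -0.897]
 [ 0.001 -0.897 -0.443]
 [-1.    -0.002  0.   ]]
[[ 7.86708468e-06  2.43226229e-01 -9.69969588e-01 -1.60396680e-01]
 [ 9.99999996e-01 -9.10321395e-05 -1.47162545e-05  1.45644445e-04]
 [-9.18777859e-05 -9.69969584e-01 -2.43226229e-01 -6.93351229e-02]
 [ 0.00000000e+00  0.00000000e+00  0.00000000e+00  1.00000000e+00]]
```

View pics/t0_c270_206.png

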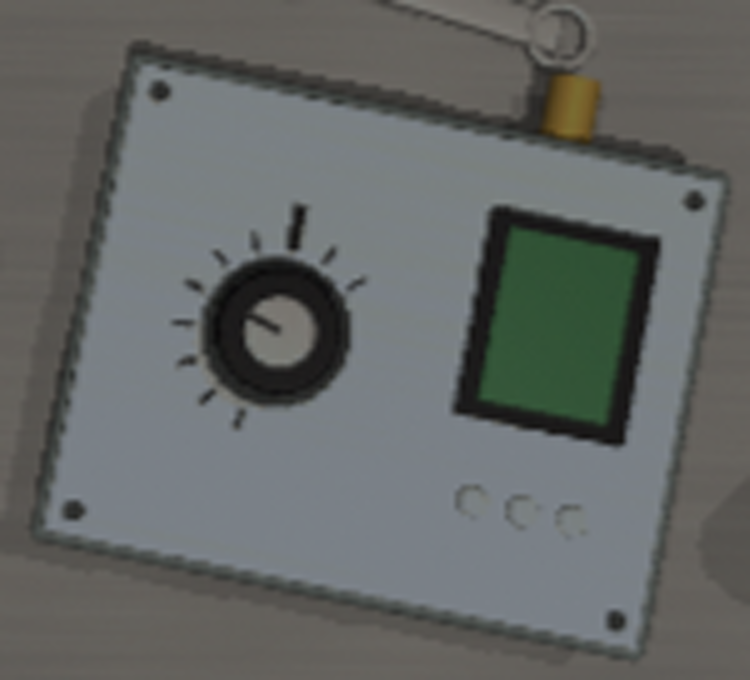

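The box yaw is about -9.9° and the axis is near (0.525, -0.011). The index looks 3 clicks short of the long mark. I'll move above the dial first, staying at height.

```bash
r='{"y":-0.027,"z":-0.031}'
python3 -m pendant '[{"y":-0.027,"z":-0.031},{"y":-0.027,"z":-0.031},{"y":-0.027,"z":-0.031},{"y":-0.027,"z":-0.031},{"y":-0.027,"z":-0.031}]'
python3 -m pendant '[{"y":-0.027,"z":-0.031},{"y":-0.027,"z":-0.031},{"y":-0.027,"z":-0.031},{"y":-0.027,"z":-0.031},{"y":-0.027,"z":-0.031}]'
python3 -m pendant '[{"y":-0.027,"z":-0.031},{"y":-0.027,"z":-0.031},{"y":-0.027,"z":-0.031},{"y":-0.027,"z":-0.031},{}]'
python3 - <<'E'
from h import *
s=arm.state();print(s['joint_pos'].round(3),Rt(s['orientation']).round(3))
E
```

```text
[ 1.046  0.629  0.038  1.518 -0.027  0.996 -0.02 ] [[-0.001  0.443 -0.897]
 [ 0.001 -0.897 -0.443]
 [-1.    -0.001  0.   ]]schema error: expected keys x, y, z, rx, ry, rz
schema error: expected keys x, y, z, rx, ry, rz
schema error: expected keys x, y, z, rx, ry, rz
```

```bash
python3 -m pendant '[{"x":0,"y":-0.027,"z":-0.031,"rx":0,"ry":0,"rz":0},{"x":0,"y":-0.027,"z":-0.031,"rx":0,"ry":0,"rz":0},{"x":0,"y":-0.027,"z":-0.031,"rx":0,"ry":0,"rz":0},{"x":0,"y":-0.027,"z":-0.031,"rx":0,"ry":0,"rz":0},{"x":0,"y":-0.027,"z":-0.031,"rx":0,"ry":0,"rz":0}]'
python3 -m pendant '[{"x":0,"y":-0.027,"z":-0.031,"rx":0,"ry":0,"rz":0},{"x":0,"y":-0.027,"z":-0.031,"rx":0,"ry":0,"rz":0},{"x":0,"y":-0.027,"z":-0.031,"rx":0,"ry":0,"rz":0},{"x":0,"y":-0.027,"z":-0.031,"rx":0,"ry":0,"rz":0},{"x":0,"y":-0.027,"z":-0.031,"rx":0,"ry":0,"rz":0}]'
python3 -m pendant '[{"x":0,"y":-0.027,"z":-0.031,"rx":0,"ry":0,"rz":0},{"x":0,"y":-0.027,"z":-0.031,"rx":0,"ry":0,"rz":0},{"x":0,"y":-0.027,"z":-0.031,"rx":0,"ry":0,"rz":0},{"x":0,"y":-0.027,"z":-0.031,"rx":0,"ry":0,"rz":0},{"x":0,"y":0,"z":0,"rx":0,"ry":0,"rz":0}]'
python3 - <<'E'
from h import *
s=arm.state();print(s['joint_pos'].round(3),Rt(s['orientation']).round(3))
E
```

```text
t: 0.57
tcp_pos: [0.3673, -0.3911, 0.2243]
orientation: [-0.16, -0.689, -0.161, 0.689]
force: [0.9, 0.8, -0.0]
opening: 1.0
t: 0.98
tcp_pos: [0.4466, -0.2015, 0.2245]
orientation: [0.161, 0.689, 0.161, -0.689]
force: [0.9, 0.5, 0.6]
opening: 0.997
t: 1.4
tcp_pos: [0.5128, -0.0416, 0.2245]
orientation: [0.164, 0.689, 0.167, -0.686]
force: [-0.6, 0.5, 0.6]
opening: 0.999
[ 0.041  0.434 -0.016  1.893  0.002  0.812 -1.073] [[ 0.003  0.454 -0.891]
 [ 0.005 -0.891 -0.454]
 [-1.    -0.004 -0.005]]
```

```bash
python3 -m pendant '[{"x":0,"y":-0.011,"z":-0.0125,"rx":0,"ry":0,"rz":0},{"x":0,"y":-0.011,"z":-0.0125,"rx":0,"ry":0,"rz":0},{"x":0,"y":0,"z":0,"rx":0,"ry":0,"rz":0},{"x":0,"y":0,"z":0,"rx":0,"ry":0,"rz":0}]'
python3 - <<'E'
from h import *
snap('wrist','w1');s=arm.state();print(s['tcp_pos'],s['joint_pos'].round(3),Rt(s['orientation']).round(4),s['moment'].round(3))
d=np.load('pics/w1.npz');K=d['K'];T=np.linalg.inv(d['T'])
for p in [(.525,-.011,.1075),(.566,-.0183,.075)]:
    c=T[:3,:3]@np.array(p)+T[:3,3];print(K[0,2]+K[0,0]*c[0]/-c[2],K[1,2]-K[1,1]*c[1]/-c[2])
E
```

```text
t: 1.73
tcp_pos: [0.5221, -0.0207, 0.2243]
orientation: [-0.161, -0.688, -0.161, 0.689]
force: [-0.3, 0.1, -0.1]
opening: 1.001
[ 0.52175189 -0.0217562   0.22427808] [-0.006  0.446 -0.009  1.871  0.006  0.825 -1.131] [[-8.000e-04  4.427e-01 -8.967e-01]
 [-6.000e-04 -8.967e-01 -4.427e-01]
 [-1.000e+00  2.000e-04  1.000e-03]] [ 0.001 -0.005 -0.014]
311.8198156946964 228.95085705781122
346.00531913467756 175.31972166026463
```

View pics/w1.png

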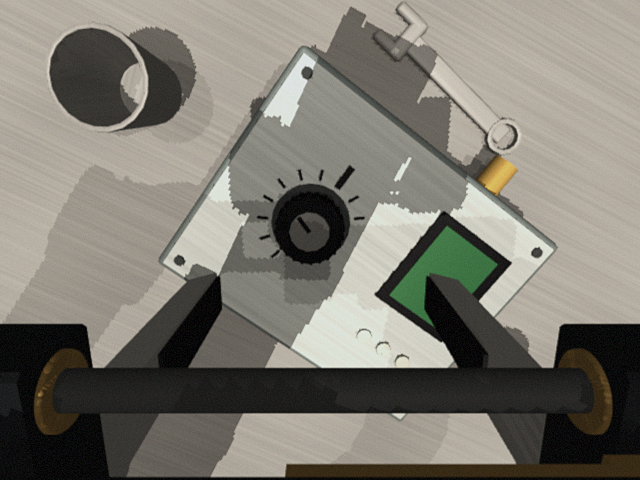

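Disc centre is at (310,232) and the long mark at (345,177). The index points up-left, about 75° short, so 3 clicks.

```bash
cat > go.py <<'E'
import sys
from h import *
t=np.array([float(a) for a in sys.argv[1:4]]);s=arm.state();M=Rt(s['orientation'])
print('err tool',(M.T@(t-s['tcp_pos'])).round(4),'pos',s['tcp_pos'].round(4),'x axis',M[:,0].round(3),'mom',s['moment'].round(3),'F',s['force'].round(2),'j7',s['joint_pos'][6].round(3),'yaw',np.arctan2(M[1,1],M[0,1]).round(3))
E
python3 - <<'E'
from h import *
print(px('w1',310,232,.1075),px('w1',345,177,.075),px('w1',310,232))
d=np.load('pics/w1.npz')['color'][150:290,240:400]
cv2.imwrite('pics/w1c.png',cv2.resize(cv2.convertScaleAbs(d[:,:,::-1],alpha=1.6),None,fx=5,fy=5,interpolation=cv2.INTER_CUBIC))
E
python3 go.py .5245 -.0115 .1
```

```text
[ 0.5225 -0.0108  0.1075] [ 0.5646 -0.0182  0.075 ] [ 0.5227 -0.0108  0.1082]
err tool [ 0.1243 -0.008  -0.0071] pos [ 0.5218 -0.0218  0.2243] x axis [-0.001 -0.001 -1.   ] mom [ 0.001 -0.005 -0.014] F [-0.67 -1.35 -0.79] j7 -1.131 yaw -1.112
```

View pics/w1c.png

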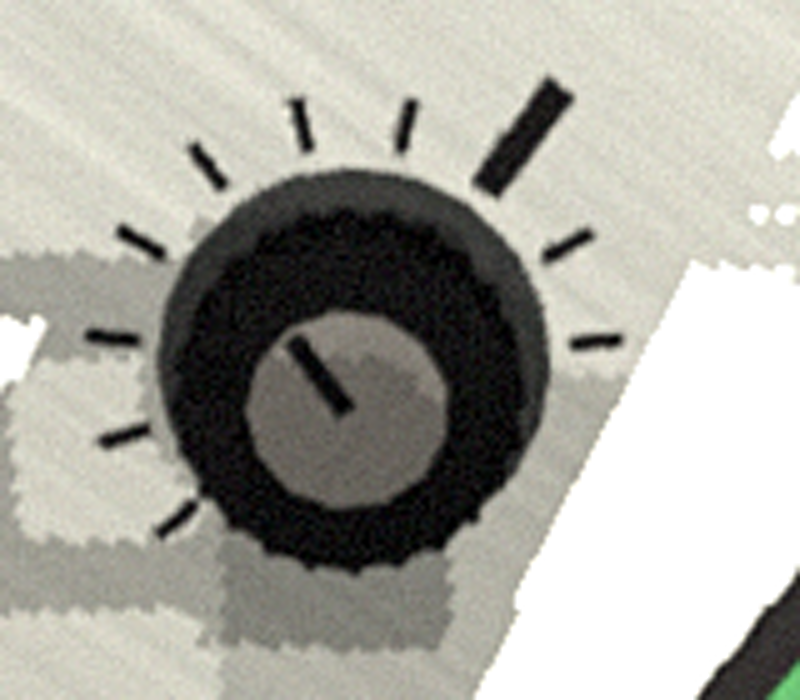

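The index is parallel to the third mark before the long one, so 3 clicks is confirmed. The wrist estimate of the axis is (0.523, -0.011). I'll descend with the fingers open.

```bash
python3 -m pendant '[{"x":0.02,"y":-0.009,"z":-0.006,"rx":0,"ry":0,"rz":0},{"x":0.035,"y":0,"z":0,"rx":0,"ry":0,"rz":0},{"x":0.035,"y":0,"z":0,"rx":0,"ry":0,"rz":0},{"x":0.025,"y":0,"z":0,"rx":0,"ry":0,"rz":0},{"x":0,"y":0,"z":0,"rx":0,"ry":0,"rz":0}]'
python3 -m pendant '[{"x":0,"y":0,"z":0,"rx":0,"ry":0,"rz":0},{"x":0,"y":0,"z":0,"rx":0,"ry":0,"rz":0},{"x":0,"y":0,"z":0,"rx":0,"ry":0,"rz":0}]' 0.056
python3 go.py .5232 -.011 .101
python3 -c "
from h import *
snap('wrist','w2')"
```

```text
t: 2.2
tcp_pos: [0.5196, -0.012, 0.1054]
orientation: [-0.16, -0.685, -0.161, 0.692]
force: [-0.5, -0.1, -0.4]
opening: 1.002
t: 2.45
tcp_pos: [0.5251, -0.0108, 0.1113]
orientation: [0.161, 0.69, 0.16, -0.687]
force: [0.1, 0.7, 0.1]
opening: 0.826
err tool [ 0.0103 -0.0006  0.0018] pos [ 0.5251 -0.0108  0.1113] x axis [ 0.004 -0.    -1.   ] mom [ 0.061  0.005 -0.006] F [0.13 0.74 0.11] j7 -1.159 yaw -1.113
```

View pics/w2.png

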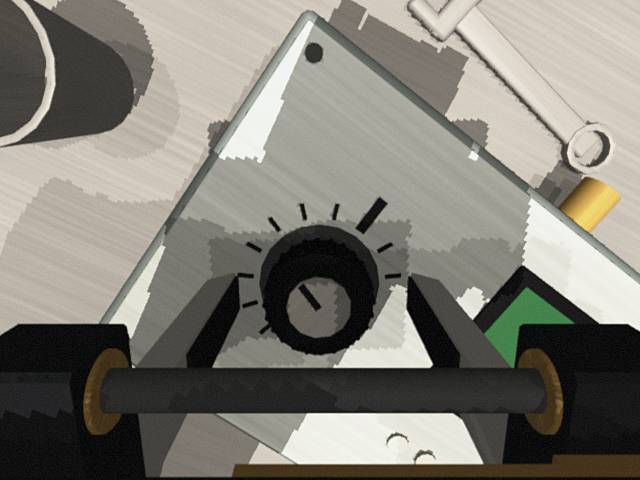

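The knob sits between the fingers, with the disc centre at (318,308).

```bash
python3 - <<'E'
from h import *
d=np.load('pics/w2.npz')
print(d['K'][:2,2],px('w2',318,308),px('w2',318,308,.1075),px('w2',372,213,.075),px('w2',372,213))
E
python3 -m pendant '[{"x":0.0,"y":0,"z":0,"rx":0,"ry":0,"rz":0},{"x":0.0,"y":0,"z":0,"rx":0,"ry":0,"rz":0},{"x":0,"y":0,"z":0,"rx":0,"ry":0,"rz":0},{"x":0,"y":0,"z":0,"rx":0,"ry":0,"rz":0}]' 0.056
python3 go.py .5232 -.011 .101
```

```text
[322.75172624 239.05528581] [ 0.5226 -0.0099  0.1082] [ 0.5223 -0.01    0.1075] [ 0.5653 -0.0177  0.075 ] [ 0.5654 -0.0175  0.0759]
t: 2.83
tcp_pos: [0.5239, -0.0101, 0.1099]
orientation: [0.161, 0.689, 0.161, -0.688]
force: [-0.3, -0.7, 0.6]
opening: 0.594
err tool [0.0089 0.0005 0.001 ] pos [ 0.5239 -0.0101  0.1099] x axis [ 0.001 -0.    -1.   ] mom [-0.034 -0.034 -0.027] F [-0.3  -0.69  0.6 ] j7 -1.159 yaw -1.112
```

```bash
python3 -m pendant '[{"x":0.005,"y":0,"z":0.001,"rx":0,"ry":0,"rz":0},{"x":0.004,"y":0,"z":0,"rx":0,"ry":0,"rz":0},{"x":0,"y":0,"z":0,"rx":0,"ry":0,"rz":0},{"x":0,"y":0,"z":0,"rx":0,"ry":0,"rz":0},{"x":0,"y":0,"z":0,"rx":0,"ry":0,"rz":0}]' 0.050
python3 go.py .5227 -.0103 .101
python3 -m pendant '[{"x":0,"y":0,"z":0,"rx":0,"ry":0,"rz":0},{"x":0,"y":0,"z":0,"rx":0,"ry":0,"rz":0},{"x":0,"y":0,"z":0,"rx":0,"ry":0,"rz":0},{"x":0,"y":0,"z":0,"rx":0,"ry":0,"rz":0}]' 0.0475
python3 go.py .5227 -.0103 .101
python3 -c "
from h import *
print(arm.state()['opening']*94)"
```

```text
t: 3.25
tcp_pos: [0.5227, -0.0106, 0.1003]
orientation: [-0.161, -0.688, -0.161, 0.689]
force: [-0.1, -0.0, 0.6]
opening: 0.531
err tool [-0.0007 -0.0002 -0.0001] pos [ 0.5227 -0.0106  0.1003] x axis [-0.  0. -1.] mom [-0.007 -0.04  -0.027] F [-0.09 -0.01  0.57] j7 -1.159 yaw -1.112
t: 3.58
tcp_pos: [0.5225, -0.0101, 0.1004]
orientation: [-0.161, -0.688, -0.161, 0.689]
force: [-0.1, 1.3, -1.7]
opening: 0.511
err tool [-0.0006  0.0003 -0.0001] pos [ 0.5225 -0.0101  0.1004] x axis [-0.001  0.    -1.   ] mom [ 0.463  0.154 -0.042] F [-0.1   1.31 -1.72] j7 -1.159 yaw -1.112
47.99974915557155
```

Contact came at 48.0 mm, as it should. I'll start turning gently and watch the z moment.

```bash
cat > st.py <<'E'
from h import *
s=arm.state();M=Rt(s['orientation']);print('  mz %.3f F %s p %s yaw %.3f op %.2fmm j7 %.2f'%(s['moment'][2],(M.T@s['force']).round(1),s['tcp_pos'].round(4),np.arctan2(M[1,1],M[0,1]),s['opening']*94,s['joint_pos'][6]))
E
python3 -m pendant '[{"x":0,"y":0,"z":0,"rx":0.05,"ry":0,"rz":0},{"x":0,"y":0,"z":0,"rx":0.05,"ry":0,"rz":0},{"x":0,"y":0,"z":0,"rx":0,"ry":0,"rz":0}]' 0.0475 >/dev/null; python3 st.py
python3 -m pendant '[{"x":0,"y":0,"z":0,"rx":0.05,"ry":0,"rz":0},{"x":0,"y":0,"z":0,"rx":0.05,"ry":0,"rz":0},{"x":0,"y":0,"z":0,"rx":0,"ry":0,"rz":0}]' >/dev/null; python3 st.py
python3 -m pendant '[{"x":0,"y":0,"z":0,"rx":0.05,"ry":0,"rz":0},{"x":0,"y":0,"z":0,"rx":0.05,"ry":0,"rz":0},{"x":0,"y":0,"z":0,"rx":0,"ry":0,"rz":0}]' >/dev/null; python3 st.py
```

```text
mz 0.006 F [ 1.1 -2.   0.1] p [ 0.5225 -0.01    0.1004] yaw -1.213 op 47.99mm j7 -1.23
  mz 0.006 F [ 1.8 -3.3  0.2] p [ 0.5225 -0.01    0.1004] yaw -1.312 op 47.39mm j7 -1.29
  mz 0.115 F [ 1.6 -3.9  1.6] p [ 0.5224 -0.0099  0.1004] yaw -1.410 op 47.72mm j7 -1.36
```

```bash
python3 -m pendant '[{"x":0,"y":-0.0003,"z":0,"rx":0.04,"ry":0,"rz":0},{"x":0,"y":0,"z":0,"rx":0,"ry":0,"rz":0}]' >/dev/null; python3 st.py
python3 -m pendant '[{"x":0,"y":0,"z":0,"rx":0.04,"ry":0,"rz":0},{"x":0,"y":0,"z":0,"rx":0,"ry":0,"rz":0}]' >/dev/null; python3 st.py
python3 -m pendant '[{"x":0,"y":0,"z":0,"rx":0.04,"ry":0,"rz":0},{"x":0,"y":0,"z":0,"rx":0,"ry":0,"rz":0}]' >/dev/null; python3 st.py
```

```text
mz 0.075 F [ 2.2 -3.5  0.7] p [ 0.5225 -0.0099  0.1004] yaw -1.450 op 47.70mm j7 -1.39
  mz 0.006 F [ 1.  -2.6  1.6] p [ 0.5224 -0.0099  0.1004] yaw -1.490 op 47.89mm j7 -1.42
  mz 0.000 F [ 1.1 -3.9  0.5] p [ 0.5224 -0.0099  0.1004] yaw -1.530 op 47.71mm j7 -1.44
```

Run:
```python
from h import *
snap('wrist','w3');d=np.load('pics/w3.npz')['color'][190:370,220:420]
cv2.imwrite('pics/w3c.png',cv2.resize(cv2.convertScaleAbs(d[:,:,::-1],alpha=1.6),None,fx=3,fy=3,interpolation=cv2.INTER_CUBIC))
```

```text
(no output)
```

View pics/w3c.png

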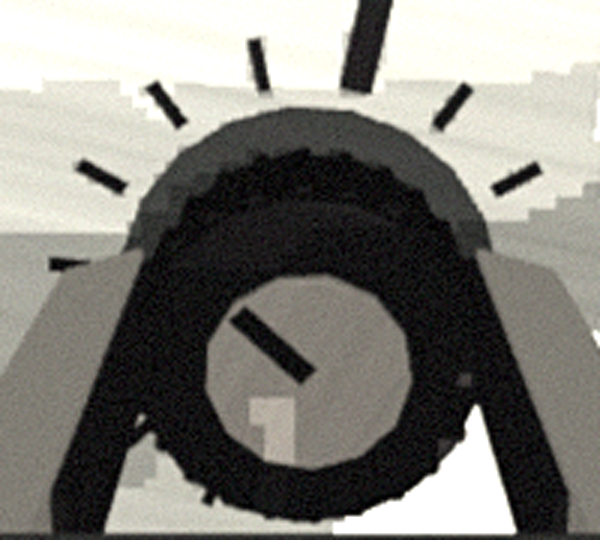

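```bash
cat > idx.py <<'E'
from h import *
def ang(f,c,a,b,z):
    p=px(f,220+a[0]/3,190+a[1]/3,z);q=px(f,220+b[0]/3,190+b[1]/3,z);e=(p-q);return p,q,np.degrees(np.arctan2(e[1],e[0])).round(1)
E
python3 - <<'E'
from idx import *
print(ang('w3',0,(235,315),(308,378),.1075))
for a,b in [((377,0),(357,92)),((253,40),(264,92)),((150,87),(182,125)),((80,165),(125,190))]: print(ang('w3',0,a,b,.075))
E
```

```text
(array([ 5.303e-01, -4.000e-04,  1.075e-01]), array([ 0.5217, -0.0104,  0.1075]), np.float64(49.3))
(array([ 0.5684, -0.0188,  0.075 ]), array([ 0.5543, -0.0165,  0.075 ]), np.float64(-9.3))
(array([ 5.616e-01, -4.000e-04,  7.500e-02]), array([ 0.5537, -0.0024,  0.075 ]), np.float64(14.2))
(array([0.5538, 0.015 , 0.075 ]), array([0.548 , 0.0101, 0.075 ]), np.float64(40.2))
(array([0.541 , 0.0257, 0.075 ]), array([0.5373, 0.0188, 0.075 ]), np.float64(61.8))
```

The spindle is 13° into the first click, right at the brink, and the grip isn't slipping. Driving started at yaw about -1.31, so the jumps should come at about -1.53, -1.95 and -2.37. I should stop near -2.46.

```bash
python3 -m pendant '[{"x":0,"y":-0.0003,"z":0,"rx":0.05,"ry":0,"rz":0},{"x":0,"y":0,"z":0,"rx":0.05,"ry":0,"rz":0},{"x":0,"y":0,"z":0,"rx":0,"ry":0,"rz":0}]' >/dev/null; python3 st.py
python3 -m pendant '[{"x":0,"y":0,"z":0,"rx":0.05,"ry":0,"rz":0},{"x":0,"y":0,"z":0,"rx":0.05,"ry":0,"rz":0},{"x":0,"y":0,"z":0,"rx":0,"ry":0,"rz":0}]' >/dev/null; python3 st.py
python3 -m pendant '[{"x":0,"y":0,"z":0,"rx":0.05,"ry":0,"rz":0},{"x":0,"y":0,"z":0,"rx":0,"ry":0,"rz":0}]' >/dev/null; python3 st.py
python3 -m pendant '[{"x":0,"y":0,"z":0,"rx":0.05,"ry":0,"rz":0},{"x":0,"y":0,"z":0,"rx":0,"ry":0,"rz":0}]' >/dev/null; python3 st.py
python3 -m pendant '[{"x":0,"y":0,"z":0,"rx":0.05,"ry":0,"rz":0},{"x":0,"y":0,"z":0,"rx":0,"ry":0,"rz":0}]' >/dev/null; python3 st.py
python3 -m pendant '[{"x":0,"y":0,"z":0,"rx":0.05,"ry":0,"rz":0},{"x":0,"y":0,"z":0,"rx":0,"ry":0,"rz":0}]' >/dev/null; python3 st.py
python3 -m pendant '[{"x":0,"y":0,"z":0,"rx":0.05,"ry":0,"rz":0},{"x":0,"y":0,"z":0,"rx":0,"ry":0,"rz":0}]' >/dev/null; python3 st.py
```

```text
mz 0.041 F [ 2.8 -3.7  1.8] p [ 0.5225 -0.0098  0.1004] yaw -1.631 op 47.53mm j7 -1.51
  mz 0.074 F [ 0.9 -4.   1.9] p [ 0.5225 -0.0097  0.1004] yaw -1.730 op 47.52mm j7 -1.58
  mz 0.158 F [ 1.  -3.6  2.4] p [ 0.5225 -0.0097  0.1004] yaw -1.779 op 48.10mm j7 -1.61
  mz 0.084 F [ 1.5 -3.7  2. ] p [ 0.5225 -0.0097  0.1004] yaw -1.829 op 48.04mm j7 -1.65
  mz 0.070 F [ 0.5 -3.3  3.2] p [ 0.5225 -0.0097  0.1004] yaw -1.880 op 47.84mm j7 -1.68
  mz 0.063 F [ 2.8 -3.9  3.6] p [ 0.5225 -0.0096  0.1004] yaw -1.930 op 48.08mm j7 -1.72
  mz -0.013 F [ 1.8 -3.8  4.4] p [ 0.5226 -0.0096  0.1004] yaw -1.980 op 47.75mm j7 -1.75
```

```bash
python3 -m pendant '[{"x":0,"y":-0.0005,"z":0.0005,"rx":0.05,"ry":0,"rz":0},{"x":0,"y":0,"z":0,"rx":0.05,"ry":0,"rz":0},{"x":0,"y":0,"z":0,"rx":0,"ry":0,"rz":0}]' >/dev/null; python3 st.py
python3 -m pendant '[{"x":0,"y":0,"z":0,"rx":0.05,"ry":0,"rz":0},{"x":0,"y":0,"z":0,"rx":0,"ry":0,"rz":0}]' >/dev/null; python3 st.py
python3 -m pendant '[{"x":0,"y":0,"z":0,"rx":0.05,"ry":0,"rz":0},{"x":0,"y":0,"z":0,"rx":0,"ry":0,"rz":0}]' >/dev/null; python3 st.py
python3 -m pendant '[{"x":0,"y":0,"z":0,"rx":0.05,"ry":0,"rz":0},{"x":0,"y":0,"z":0,"rx":0,"ry":0,"rz":0}]' >/dev/null; python3 st.py
python3 -m pendant '[{"x":0,"y":0,"z":0,"rx":0.05,"ry":0,"rz":0},{"x":0,"y":0,"z":0,"rx":0,"ry":0,"rz":0}]' >/dev/null; python3 st.py
python3 -m pendant '[{"x":0,"y":0,"z":0,"rx":0.05,"ry":0,"rz":0},{"x":0,"y":0,"z":0,"rx":0,"ry":0,"rz":0}]' >/dev/null; python3 st.py
python3 -m pendant '[{"x":0,"y":0,"z":0,"rx":0.05,"ry":0,"rz":0},{"x":0,"y":0,"z":0,"rx":0,"ry":0,"rz":0}]' >/dev/null; python3 st.py
python3 -c "
from h import *
print(arm.state()['t']);snap('wrist','w4');d=np.load('pics/w4.npz')['color'][190:370,220:420]
cv2.imwrite('pics/w4c.png',cv2.resize(cv2.convertScaleAbs(d[:,:,::-1],alpha=1.6),None,fx=3,fy=3,interpolation=cv2.INTER_CUBIC))"
```

```text
mz 0.016 F [ 2.6 -2.8  3.6] p [ 0.5226 -0.0095  0.1004] yaw -2.080 op 47.99mm j7 -1.82
  mz 0.008 F [ 3.8 -2.   2.7] p [ 0.5226 -0.0095  0.1004] yaw -2.130 op 47.87mm j7 -1.85
  mz 0.113 F [ 3.  -1.8  2.4] p [ 0.5226 -0.0094  0.1004] yaw -2.179 op 47.95mm j7 -1.89
  mz 0.123 F [ 2.7 -2.5  3.2] p [ 0.5226 -0.0094  0.1005] yaw -2.229 op 47.53mm j7 -1.92
  mz 0.118 F [ 2.2 -1.4  2.6] p [ 0.5226 -0.0094  0.1005] yaw -2.280 op 47.53mm j7 -1.96
  mz 0.054 F [ 4.2 -3.3  3.2] p [ 0.5227 -0.0094  0.1005] yaw -2.330 op 47.76mm j7 -1.99
  mz -0.013 F [ 3.5 -1.   2.3] p [ 0.5227 -0.0094  0.1005] yaw -2.380 op 47.60mm j7 -2.02
7.4667
```

View pics/w4c.png

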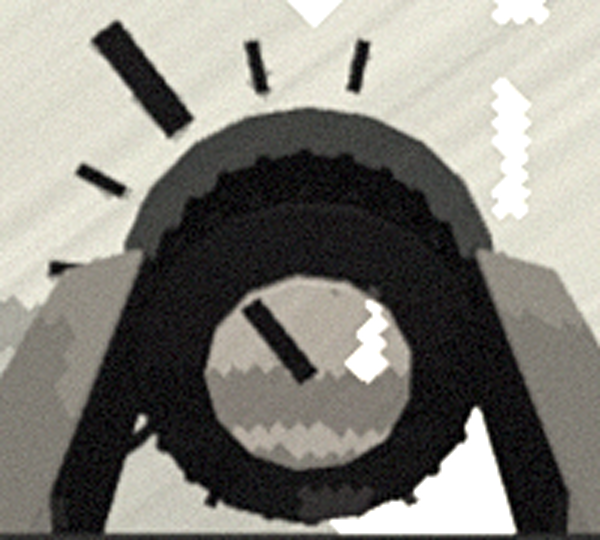

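The index is now parallel to the long mark, so the third click is in and the moment is about zero. I'll release, rise and check.

```bash
python3 -m pendant '[{"x":0,"y":0,"z":0,"rx":0,"ry":0,"rz":0},{"x":0,"y":0,"z":0,"rx":0,"ry":0,"rz":0},{"x":0,"y":0,"z":0,"rx":0,"ry":0,"rz":0},{"x":0,"y":0,"z":0,"rx":0,"ry":0,"rz":0},{"x":0,"y":0,"z":0,"rx":0,"ry":0,"rz":0}]' 0.07 >/dev/null; python3 st.py
python3 -m pendant '[{"x":-0.01,"y":0,"z":0,"rx":0,"ry":0,"rz":0},{"x":-0.02,"y":0,"z":0,"rx":0,"ry":0,"rz":0},{"x":-0.01,"y":0,"z":0,"rx":0,"ry":0,"rz":0},{"x":0,"y":0,"z":0,"rx":0,"ry":0,"rz":0},{"x":0,"y":0,"z":0,"rx":0,"ry":0,"rz":0}]' >/dev/null; python3 st.py
python3 -m pendant '[{"x":0,"y":0,"z":0,"rx":0,"ry":0,"rz":0},{"x":0,"y":0,"z":0,"rx":0,"ry":0,"rz":0},{"x":0,"y":0,"z":0,"rx":0,"ry":0,"rz":0},{"x":0,"y":0,"z":0,"rx":0,"ry":0,"rz":0},{"x":0,"y":0,"z":0,"rx":0,"ry":0,"rz":0}]' >/dev/null; python3 st.py
python3 -c "
from h import *
print(arm.state()['t']);snap('wrist','w5');d=np.load('pics/w5.npz')['color'][150:330,220:420]
cv2.imwrite('pics/w5c.png',cv2.resize(cv2.convertScaleAbs(d[:,:,::-1],alpha=1.6),None,fx=3,fy=3,interpolation=cv2.INTER_CUBIC))"
```

```text
mz -0.025 F [-0.1  0.7  1.3] p [ 0.5228 -0.01    0.1008] yaw -2.382 op 70.03mm j7 -2.03
  mz -0.014 F [ 0.7  0.2 -0.2] p [ 0.523  -0.0092  0.1412] yaw -2.382 op 70.30mm j7 -2.06
  mz -0.034 F [-1.   0.1 -0.6] p [ 0.5223 -0.0094  0.1401] yaw -2.382 op 69.52mm j7 -2.06
8.7667
```

View pics/w5c.png

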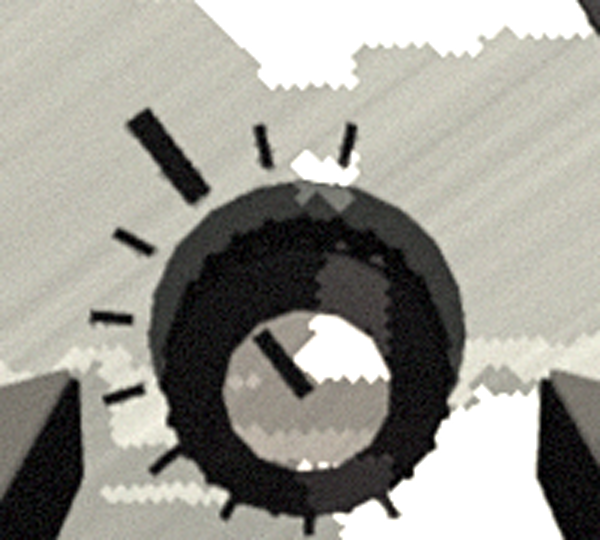

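Still at the long mark after release; the index is parallel to it, with the disc centre at crop (307,391). I'll shut the fingers above the disc, ready to press.

```bash
python3 - <<'E'
from h import *
print(px('w5',220+307/3,150+391/3,.1075),px('w5',220+307/3,150+391/3))
E
python3 -m pendant '[{"x":0,"y":0,"z":0,"rx":0,"ry":0,"rz":0},{"x":0,"y":0,"z":0,"rx":0,"ry":0,"rz":0},{"x":0,"y":0,"z":0,"rx":0,"ry":0,"rz":0},{"x":0,"y":0,"z":0,"rx":0,"ry":0,"rz":0},{"x":0,"y":0,"z":0,"rx":0,"ry":0,"rz":0}]' 0.0 >/dev/null
python3 -m pendant '[{"x":0,"y":0,"z":0,"rx":0,"ry":0,"rz":0},{"x":0,"y":0,"z":0,"rx":0,"ry":0,"rz":0},{"x":0,"y":0,"z":0,"rx":0,"ry":0,"rz":0},{"x":0,"y":0,"z":0,"rx":0,"ry":0,"rz":0},{"x":0,"y":0,"z":0,"rx":0,"ry":0,"rz":0}]' >/dev/null
python3 -m pendant '[{"x":0,"y":0,"z":0,"rx":0,"ry":0,"rz":0},{"x":0,"y":0,"z":0,"rx":0,"ry":0,"rz":0},{"x":0,"y":0,"z":0,"rx":0,"ry":0,"rz":0},{"x":0,"y":0,"z":0,"rx":0,"ry":0,"rz":0},{"x":0,"y":0,"z":0,"rx":0,"ry":0,"rz":0}]' >/dev/null; python3 st.py; python3 go.py .5228 -.0104 .1265
```

```text
[ 0.5222 -0.0104  0.1075] [ 0.5225 -0.0107  0.1085]
  mz 0.002 F [ 0.2  0.4 -0.1] p [ 0.5225 -0.0093  0.1405] yaw -2.382 op 0.56mm j7 -2.06
err tool [ 0.014   0.0005 -0.001 ] pos [ 0.5225 -0.0093  0.1405] x axis [-0.  0. -1.] mom [0.119 0.05  0.002] F [-0.21 -0.38 -0.16] j7 -2.059 yaw -2.382
```

```bash
python3 -m pendant '[{"x":0.003,"y":0.0005,"z":-0.001,"rx":0,"ry":0,"rz":0},{"x":0.004,"y":0,"z":0,"rx":0,"ry":0,"rz":0},{"x":0.003,"y":0,"z":0,"rx":0,"ry":0,"rz":0},{"x":0,"y":0,"z":0,"rx":0,"ry":0,"rz":0},{"x":0,"y":0,"z":0,"rx":0,"ry":0,"rz":0}]' >/dev/null; python3 st.py
python3 -m pendant '[{"x":0.001,"y":0,"z":0,"rx":0,"ry":0,"rz":0},{"x":0.001,"y":0,"z":0,"rx":0,"ry":0,"rz":0},{"x":0,"y":0,"z":0,"rx":0,"ry":0,"rz":0},{"x":0,"y":0,"z":0,"rx":0,"ry":0,"rz":0}]' >/dev/null; python3 st.py
python3 -m pendant '[{"x":0.001,"y":0,"z":0,"rx":0,"ry":0,"rz":0},{"x":0.001,"y":0,"z":0,"rx":0,"ry":0,"rz":0},{"x":0,"y":0,"z":0,"rx":0,"ry":0,"rz":0},{"x":0,"y":0,"z":0,"rx":0,"ry":0,"rz":0}]' >/dev/null; python3 st.py
python3 -m pendant '[{"x":0.001,"y":0,"z":0,"rx":0,"ry":0,"rz":0},{"x":0.001,"y":0,"z":0,"rx":0,"ry":0,"rz":0},{"x":0,"y":0,"z":0,"rx":0,"ry":0,"rz":0},{"x":0,"y":0,"z":0,"rx":0,"ry":0,"rz":0}]' >/dev/null; python3 st.py
```

```text
mz -0.003 F [-0.8 -1.   0.4] p [ 0.5225 -0.0104  0.1301] yaw -2.382 op 0.50mm j7 -2.05
  mz -0.014 F [ 0.   0.8 -0.1] p [ 0.5228 -0.0104  0.1285] yaw -2.382 op 0.34mm j7 -2.05
  mz -0.001 F [-1.3  0.3  0.2] p [ 0.5229 -0.0104  0.1267] yaw -2.382 op 0.50mm j7 -2.05
  mz 0.008 F [-4.3  0.5  0.1] p [ 0.523  -0.0104  0.1247] yaw -2.382 op 0.33mm j7 -2.04
```

Contact is at TCP z about 0.127, with 4.3 N at about 2 mm down. I'll press on to about 6 mm, watching the force.

```bash
python3 -m pendant '[{"x":0.001,"y":0,"z":0,"rx":0,"ry":0,"rz":0},{"x":0.001,"y":0,"z":0,"rx":0,"ry":0,"rz":0},{"x":0,"y":0,"z":0,"rx":0,"ry":0,"rz":0},{"x":0,"y":0,"z":0,"rx":0,"ry":0,"rz":0}]' >/dev/null; python3 st.py
python3 -m pendant '[{"x":0.001,"y":0,"z":0,"rx":0,"ry":0,"rz":0},{"x":0.0005,"y":0,"z":0,"rx":0,"ry":0,"rz":0},{"x":0,"y":0,"z":0,"rx":0,"ry":0,"rz":0},{"x":0,"y":0,"z":0,"rx":0,"ry":0,"rz":0}]' >/dev/null; python3 st.py
python3 -m pendant '[{"x":0.0005,"y":0,"z":0,"rx":0,"ry":0,"rz":0},{"x":0,"y":0,"z":0,"rx":0,"ry":0,"rz":0},{"x":0,"y":0,"z":0,"rx":0,"ry":0,"rz":0}]' >/dev/null; python3 st.py
```

```text
mz -0.065 F [-6.3  1.1  0.6] p [ 0.523  -0.0104  0.1227] yaw -2.382 op 0.59mm j7 -2.04
  mz -0.004 F [-7.7  0.3  0.7] p [ 0.523  -0.0104  0.1214] yaw -2.382 op 0.35mm j7 -2.04
  mz -0.008 F [-8.9  0.5  1.4] p [ 0.523  -0.0104  0.121 ] yaw -2.382 op 0.27mm j7 -2.04
```

```bash
python3 -m pendant '[{"x":0.0005,"y":0,"z":0,"rx":0,"ry":0,"rz":0},{"x":0.0005,"y":0,"z":0,"rx":0,"ry":0,"rz":0},{"x":0,"y":0,"z":0,"rx":0,"ry":0,"rz":0},{"x":0,"y":0,"z":0,"rx":0,"ry":0,"rz":0}]' >/dev/null; python3 st.py
python3 -m pendant '[{"x":0.0005,"y":0,"z":0,"rx":0,"ry":0,"rz":0},{"x":0,"y":0,"z":0,"rx":0,"ry":0,"rz":0},{"x":0,"y":0,"z":0,"rx":0,"ry":0,"rz":0}]' >/dev/null; python3 st.py
```

```text
mz -0.050 F [-14.1   1.4   1.9] p [ 0.5231 -0.0104  0.1206] yaw -2.382 op 0.23mm j7 -2.04
  mz 0.026 F [-18.2   2.9   2.7] p [ 0.5231 -0.0105  0.1206] yaw -2.382 op 0.32mm j7 -2.04
```

The force jumped to 18 N with no more travel, so the knob is on its bottom stop. I'll back off and check.

```bash
python3 -m pendant '[{"x":-0.002,"y":0,"z":0,"rx":0,"ry":0,"rz":0},{"x":-0.003,"y":0,"z":0,"rx":0,"ry":0,"rz":0},{"x":-0.004,"y":0,"z":0,"rx":0,"ry":0,"rz":0},{"x":-0.015,"y":0,"z":0,"rx":0,"ry":0,"rz":0},{"x":-0.03,"y":0,"z":0,"rx":0,"ry":0,"rz":0}]' >/dev/null
python3 -m pendant '[{"x":-0.03,"y":0,"z":0,"rx":0,"ry":0,"rz":0},{"x":-0.02,"y":0,"z":0,"rx":0,"ry":0,"rz":0},{"x":0,"y":0,"z":0,"rx":0,"ry":0,"rz":0},{"x":0,"y":0,"z":0,"rx":0,"ry":0,"rz":0},{"x":0,"y":0,"z":0,"rx":0,"ry":0,"rz":0}]' >/dev/null
python3 -m pendant '[{"x":0,"y":0,"z":0,"rx":0,"ry":0,"rz":0},{"x":0,"y":0,"z":0,"rx":0,"ry":0,"rz":0},{"x":0,"y":0,"z":0,"rx":0,"ry":0,"rz":0},{"x":0,"y":0,"z":0,"rx":0,"ry":0,"rz":0},{"x":0,"y":0,"z":0,"rx":0,"ry":0,"rz":0}]' 0.06 >/dev/null; python3 st.py
python3 -c "
from h import *
print(arm.state()['t']);snap('wrist','w6')
d=np.load('pics/w6.npz');K=d['K'];T=np.linalg.inv(d['T']);c=T[:3,:3]@np.array((.5228,-.0104,.1075))+T[:3,3];u,v=int(K[0,2]-K[0,0]*c[0]/c[2]),int(K[1,2]+K[1,1]*c[1]/c[2]);print(u,v,px('w6',u+4,v+3))
cv2.imwrite('pics/w6s.png',cv2.convertScaleAbs(d['color'][:,:,::-1],alpha=1.3))"
```

```text
mz 0.019 F [ 0.4 -0.4 -0.2] p [ 0.5226 -0.0105  0.2226] yaw -2.382 op 30.06mm j7 -2.13
14.2333
320 240 [ 0.5197 -0.0102  0.106 ]
```

View pics/w6s.png

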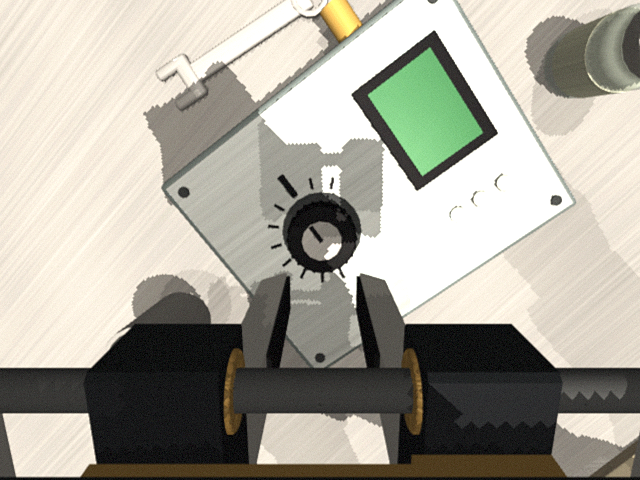

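The index at (310-322, 228-241) is parallel to the long mark at (288,186). I'll check the disc height with a wider depth sample, then hand in.

```bash
python3 -c "
from h import *
for f,u,v in(('w1',310,232),('w5',322,280),('w6',322,243)): print(f,np.median([px(f,u+i,v+j)[2] for i in range(-7,8) for j in range(-7,8)]))
z=np.median([px('w6',322+i,243+j)[2] for i in range(-7,8) for j in range(-7,8)])
if z>.1055: print(arm.job_done())"
```

```text
w1 0.1079
w5 0.1078
w6 0.1078
the job is handed in; nothing more can be done
None
```

I turned the timer dial three clicks clockwise to the long mark, let go, pressed it fully down to confirm, and handed the job in at about 14 s.

- **Turning:** I closed the fingers only to a 47.5 mm setting on the 48 mm ring, to keep the grip light. The ring did not slip. I could not measure the finger force directly. The sideways force on the tool stayed under about 6 N. The moment rose and faded three times, as expected for three clicks.
- **Index position:** The index line was parallel to the long mark after the third click, after release and again after the press. The knob was only pressed while it stood there.
- **Press:** The knob met the bottom stop about 6 mm down, with a peak force of about 18 N. It sprang back: the disc top read 107.8 mm above the bench, the same as before the press.
- **Hand-in:** The gripper was well above the box and clear of everything. I never touched the jar, beaker or wrench, but I did not measure them again; the wrench was still in its place in the last picture.

One single-pixel depth reading after the press gave 106 mm, which disagreed slightly. The median over the disc settled it at 107.8 mm.

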